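# Index a loudspeaker fixture to the next hole

## Task

Turn the rotary fixture that holds the loudspeaker on to its next hole, 60 degrees counter-clockwise seen from above: with a fingertip press the red plunger plate right down, push the table round by the yellow ears beside it, and let the plunger spring fully back up in the next hole and not a later one. Do not touch the loudspeaker, and leave the jar, the cassette and the screwdriver where they lie.

Things in the scene. Friction and masses are not known exactly. Their poses are not given: they have to be found in the camera images.
- fixture: the fixture, fixed to the bench: blue round foot of radius 100 mm; above it the aluminium index plate, about 132 mm in radius, top 50 mm above the bench, with six holes 60 degrees apart on a circle of 118 mm radius. Origin on the table's axis at bench height; its x axis points to the hole where the plunger starts
- axis (a point): point on the vertical axis of the rotary table, 66 mm above the bench, in the middle of the steel table's top face. The table's radius is 100 mm; an arm of it, 82 mm wide, sticks out to 169 mm from the axis (its top 66 mm above the bench) and carries the red plunger plate between two yellow ears
- plate_top (a point): centre of the red plate's top, 145 mm from the axis, 86 mm above the bench when up; moves with the plate. The plate is 32 mm radially by 54 mm tangentially. At either tangential end a yellow ear is fixed to the table: 62 mm apart inside, 9 mm thick, 32 mm wide radially, tops 116 mm above the bench. Pushing an ear turns the unlocked table
- next_hole (a point): centre of the mouth of the next hole in the index plate, fixed: 118 mm from the axis, 60 degrees counter-clockwise (from above) from where the plunger stands at the start, 50 mm above the bench
- plunger (a joint): travel of the plunger (m): 0 up, pin in a hole, table locked; grows as the plate is pressed straight down, stop at 0.012. The pin is clear of the hole above 0.008. The spring pushes back with 5 N at 0, 9.6 N at the stop. Let go between holes, the pin slides under the index plate at about 0.008 and springs up by itself on reaching a hole
- turntable (a joint): angle of the table (rad) from its start, counter-clockwise seen from above positive; holes at every 1.047 rad (60 degrees), so 1.047 is the next hole. The free table has some bearing friction (0.15 N m) and stays where it is left
- speaker: loudspeaker driver clamped face up on the middle of the table, turning with it; black cone, round steel frame of 82 mm radius, with three aluminium clamps reaching 100 mm from the axis; the clamps, its highest parts, reach 100 mm above the bench; origin on the axis at bench height. Not to be touched
- jar: loose small glass jar with an orange cap, 52 mm across and 65 mm high, standing beside the fixture; origin at the centre of its underside. To be left alone
- cassette: loose black cassette in its case, 110 x 70 x 16 mm, lying flat; origin at the centre of its underside. To be left alone
- screwdriver: loose screwdriver lying on the bench, about 200 mm long; origin on its underside near the middle. To be left alone

How it is judged (in metres and radians):
On the way, in this order (a step that is already met when the one before it is completed fails the run):
1. the plunger is pressed down clear of its hole, table still at the first hole (value of joint plunger above 0.0085 m and value of joint turntable below 0.2 rad and contact force between the fingers and plunger above 1 N), for 0.1 s.
2. the table is turned part of the way with the pin out of its hole (value of joint turntable between 0.3 and 1.2 rad and value of joint plunger above 0.005 m), for 0.1 s.
3. the plunger is up in the next hole (value of joint turntable between 1.012 and 1.082 rad and value of joint plunger below 0.002 m), for 0.2 s.
At the end, for the whole second after the job is handed in: the table stands at the next hole (60 degrees counter-clockwise from the start, within 2 degrees), the plunger is up to within 2 mm, and the jar, cassette and screwdriver are within 20 mm of where they were (all of step 3 and distance of each of jar, cassette, screwdriver from where it was at the start of the episode below 0.02 m); the robot touches nothing.
It fails at once if the table is turned more than 20 degrees past the next hole (value of joint turntable above 1.4 rad).
It fails at once if the loudspeaker is touched (contact force between any of the fingers, the arm and speaker above 1 N).
It fails at once if a bystander is moved more than 20 mm or lifted (distance of any of jar, cassette, screwdriver from where it was at the start of the episode above 0.02 m).
It also fails if it takes over 40 s, if anything falls off the work surface, if the arm or the gripper's body presses on something with over 40 N, if the wrist force passes 120 N, or if a joint passes its speed limit or range.

## Robot

A 6-joint arm with a two-finger parallel gripper is mounted at the origin on the work surface. World frame = base frame: x ahead of the robot, y to its left, z up, the work surface at z = 0. Lengths are in mm, angles in rad, forces in N, time in s.
With the tool pointing down it reaches from about 275 to 975 mm from the base axis. Payload 8.4 kg.
Tool frame: the origin (TCP) lies at the very end of the fingers, on their centre line; the grasp point (between the pads) lies 19 mm behind it; z points along the fingers, x is the direction in which the jaws open and shut, and the axes are right-handed (so a half turn about z gives the same grasp; the last joint's range is limited). The gripper opens to 92 mm and grips with 3 to 60 N. Pads are 20 mm wide; open, the fingers measure 128 mm over their backs; the gripper's body (75 mm by 189 mm) begins 69 mm behind the grasp point.
Start: joints at [1.342, 0.353, 1.633, -0, 1.155, -0.002], TCP at [140.536, 608.997, 188.983] pointing down, gripper open.
Joint ranges: [-2.63, 2.63], [-0.92, 2.1], [0.06, 2.66], [-1.3, 4.44], [0, 2.69], [-3.02, 3.02]. Speed limits (rad/s): [2.22, 2.22, 2.79, 3.14, 3.14, 3.14].

## Interface

Orientations are given as a 3x3 rotation matrix whose columns are the frame's x, y, z axes.
In Python, from cell import * gives the robot as it stands. The module is installed in compiled form; this text tells all that it offers.
- The arm moves only by the tool carry_out, never from a script. Its argument "deltas" is a list of rows, each an object of numbers: "claw": the finger opening in mm, from 0 to 91.9; "dx", "dy", "dz": the shift along the tool's x, y, z in mm; "twist": the turn about the tool's z in rad. A call has 1 to 5 rows; each row is the pose to reach, as a shift and turn from the pose measured when the call began, along the tool's axes at that moment; what a row does not reach only later rows make up. A row lasts 1/12 s, in which the tool goes at most 41.7 mm and 7.16 degrees, less where a joint would pass 70% of its speed; a pose out of reach is approached as far as the arm can. A call with a gripper value outside its range is refused whole. The fingers move at their own pace and stop on an object; the grip force is fixed at half the most. Time passes only in rows, so rows that repeat a pose let the fingers close. It gives the time, the measured TCP pose, the force and the opening at its end, in the units of the state.
- observe(): the state, without advancing time (a new reading comes with each control period).
- snapshot(name): name is "scene" or "top"; returns the picture (420x560x3 uint8, red, green, blue); there is no depth.
- camera_params(name): a dict with "K" (3x3 intrinsics, pixels), "rvec" (rotation vector, rad) and "tvec" (3), from world to camera coordinates, as OpenCV has them. Camera axes: x right, y down, z forward; pixel columns grow to the right and rows downward; lengths in mm; the calibration is good to about 2 mm. A picture is of the moment at which its call begins. camera_params takes no time and is no camera call.
- hand_in(): hands the job in, once; it reports no verdict.
The state is a dict: "clock": time; "joint_pos": joint angles; "dq": joint speeds; "tau": joint torques, N m; "eef_pos": TCP position; "ee_rot": TCP orientation; "wrist_force": force on the tool from outside, world axes, zero at the start; "ft_torque": the same for the moment, N m; "opening": finger opening in mm.
Only numpy, scipy, OpenCV 4.12 (cv2) and the standard library are available. Lean on these libraries where they do the work, as an engineer would, in place of code of your own. Each camera call takes 0.05 s, during which the arm holds its last target.

## Working session

There is one attempt and no reset: what is moved stays moved. The work goes in short steps, Python scripts to look and compute and a tool call to move; the robot and the scene stay as the last step left them, time stands still between calls to the robot, and variables do not carry over. Pictures are saved under pics/ and viewed, and the job is handed in when it is done.

Besides the shell and the picture viewer there is one more tool, called by a JSON object that holds its "op" and its "data", one argument or row to a line. carry_out: Moves the arm, as the interface text tells. Its arguments: {"type":"object","properties":{"deltas":{"type":"array"}},"required":["deltas"]}

```bash
mkdir -p pics
python3 - <<'E'
from cell import *
import cv2
for n in("scene","top"):
    cv2.imwrite(f"pics/{n}0.png",cv2.cvtColor(snapshot(n),cv2.COLOR_RGB2BGR)); print(camera_params(n))
print(observe())
E
```

```text
{'K': array([[411.58163733,   0.        , 276.20457618],
       [  0.        , 411.58163733, 209.72520449],
       [  0.        ,   0.        ,   1.        ]]), 'rvec': array([ 1.3496306 ,  2.21981112, -0.87753989]), 'tvec': array([ 201.02622761, -348.48140115, 1371.09246561])}
{'K': array([[447.91466954,   0.        , 279.65414589],
       [  0.        , 447.91466954, 206.5529405 ],
       [  0.        ,   0.        ,   1.        ]]), 'rvec': array([ 2.16993894, -2.12437393,  0.09145068]), 'tvec': array([ 93.09370206, 620.31820957, 972.71499233])}
{'clock': 0.1, 'joint_pos': array([ 1.34161675e+00,  3.53577677e-01,  1.63401884e+00, -2.62708087e-05,
        1.15517610e+00, -2.40086439e-03]), 'dq': array([-0.00055681, -0.0019359 , -0.00125645,  0.00217729,  0.00230107,
        0.00192556]), 'tau': array([-1.57496877e-03, -5.94902802e+01, -3.34932625e+01,  6.97177858e-02,
        1.84024929e-02,  1.99377598e-05]), 'eef_pos': array([140.4334419 , 608.56204453, 188.35704255]), 'ee_rot': array([[ 2.24829393e-01,  9.74398114e-01, -2.44656350e-04],
       [ 9.74397430e-01, -2.24829525e-01, -1.15456995e-03],
       [-1.18001675e-03,  2.11887426e-05, -9.99999304e-01]]), 'wrist_force': array([-0.19421702, -0.14032892, -0.38808446]), 'ft_torque': array([ 0.00935518, -0.01254422, -0.00129141]), 'opening': 91.95581577235261}
```

View pics/scene0.png

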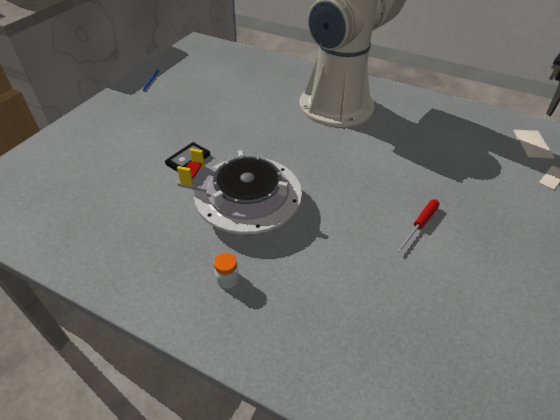

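View pics/top0.png

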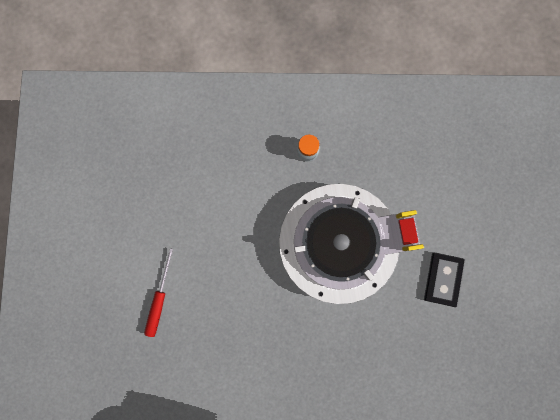

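The top view shows the speaker centre near (341,242), the red plate near (409,231), the ears near (408,214) and (413,248), and the jar near (309,146). The cassette is near (444,280).

```bash
cat > h.py <<'E'
from cell import *
import cv2, numpy as np
def ray(n,uv,z):
    p=camera_params(n);R=cv2.Rodrigues(p["rvec"])[0];c=-R.T@p["tvec"]
    d=R.T@np.linalg.inv(p["K"])@np.array([*uv,1.]);return c+d*(z-c[2])/d[2]
def proj(n,P):
    p=camera_params(n);return cv2.projectPoints(np.float64(P).reshape(-1,1,3),p["rvec"],p["tvec"],p["K"],None)[0][:,0]
def blob(im,c,win=None):
    h=cv2.cvtColor(im,cv2.COLOR_RGB2HSV);H,S,V=h[...,0],h[...,1],h[...,2]
    if c=="red": m=((H<5)|(H>174))&(S>150)&(V>60)
    else: m=(H>22)&(H<34)&(S>150)&(V>60)
    n,l,st,ce=cv2.connectedComponentsWithStats(m.astype(np.uint8))
    return [(ce[i].round(1),st[i].tolist()) for i in range(1,n) if st[i,4]>8]
E
python3 - <<'E'
from h import *
for n in("top","scene"):
    im=cv2.cvtColor(cv2.imread(f"pics/{n}0.png"),cv2.COLOR_BGR2RGB)
    print(n,[(c,blob(im,c)) for c in("red","yellow")])
# index plate ellipse: bright rim
print("dust/axis est",ray("top",(341,242),85),"plate",ray("top",(409,231),86))
for uv in [(408,214),(413,248)]: print(ray("top",uv,116))
# holes
for uv in [(357.5,193),(305,202),(286,251),(321,294),(375,285)]: print(ray("top",uv,50))
P=np.array([ray("top",uv,50)[:2] for uv in [(357.5,193),(305,202),(286,251),(321,294),(375,285)]])
A=np.c_[2*P,np.ones(5)];s=np.linalg.lstsq(A,(P**2).sum(1),rcond=None)[0];print("circ",s[:2],np.sqrt(s[2]+s[0]**2+s[1]**2))
d=P-s[:2];print(np.degrees(np.arctan2(d[:,1],d[:,0])))
print("jar",ray("top",(309,146),65),"cas",ray("top",(444,280),8))
im=cv2.imread("pics/top0.png")[160:330,250:480];cv2.imwrite("pics/top0c.png",cv2.resize(im,None,fx=3.4,fy=3.4,interpolation=cv2.INTER_CUBIC))
E
```

```text
top [('red', [(array([408.1, 230.9]), [399, 218, 19, 27, 372]), (array([154.4, 314.2]), [145, 291, 20, 46, 486])]), ('yellow', [(array([406.2, 213.8]), [397, 210, 20, 8, 91]), (array([412.8, 247.3]), [403, 244, 21, 7, 79])])]
scene [('red', [(array([193.4, 167.2]), [186, 161, 15, 17, 120]), (array([426.6, 213.1]), [414, 199, 25, 30, 308])]), ('yellow', [(array([197. , 155.3]), [190, 148, 14, 19, 160]), (array([184.5, 175.4]), [177, 166, 16, 20, 218])])]
dust/axis est [539.58448412 -27.11035594  85.        ] plate [ 565.87704626 -170.07136729   86.        ]
[ 598.82213378 -160.71392241  116.        ]
[ 529.35274025 -170.12728813  116.        ]
[650.44837777 -66.58915542  50.        ]
[628.04391177  49.63732787  50.        ]
[518.5739523   89.60695012  50.        ]
[427.36707527  11.64420105  50.        ]
[ 449.52494598 -104.94352259   50.        ]
circ [538.75406774 -27.30496291] 118.23787302101243
[ -19.37736842   40.75192926   99.79330023  160.72658231 -138.97336001]
jar [751.81724038  43.18108442  65.        ] cas [ 462.23036763 -267.1304265     8.        ]
```

View pics/top0c.png

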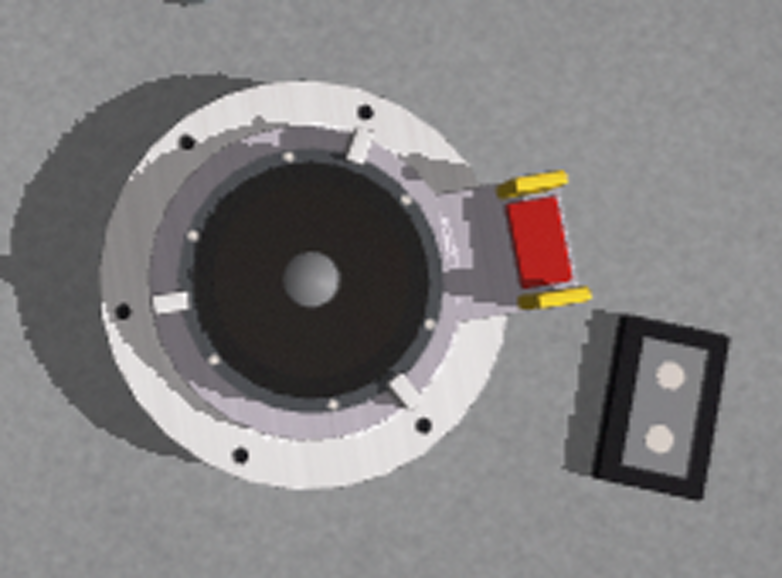

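```bash
cat >> h.py <<'E'
AX=np.array([538.8,-27.3]);A0=-79.4
def tgt(th,z,dt=0,r=145):  # table angle deg, tangential offset mm
    a=np.radians(A0+th);e=np.array([np.cos(a),np.sin(a)]);t=np.array([-e[1],e[0]])
    return np.r_[AX+r*e+dt*t,z],np.degrees(np.arctan2(t[1],t[0]))
def delta(th,z,dt=0,r=145):
    o=observe();R=o["ee_rot"];p,y=tgt(th,z,dt,r);d=R.T@(p-o["eef_pos"])
    cy=np.degrees(np.arctan2(R[1,0],R[0,0]));tw=-np.radians((y-cy+180)%360-180)
    return d.round(1),round(tw,3)
def stat():
    o=observe();d=o["eef_pos"][:2]-AX;e=d/np.hypot(*d);R=o["ee_rot"]
    print("t",round(o["clock"],2),"p",o["eef_pos"].round(1),"yaw",np.degrees(np.arctan2(R[1,0],R[0,0])).round(1),"r",np.hypot(*d).round(1),"ang",(np.degrees(np.arctan2(d[1],d[0]))-A0).round(2),"F",o["wrist_force"].round(1),"j",o["joint_pos"].round(2),"op",round(o["opening"],1))
E
python3 -c "
from h import *
stat();print(delta(0,180))"
```

```text
t 0.1 p [140.4 608.6 188.4] yaw 77.0 r 750.3 ang 201.47 F [-0.2 -0.1 -0.4] j [ 1.34  0.35  1.63 -0.    1.16 -0.  ] op 92.0
(array([-662.9,  589.2,    9.2]), np.float64(1.159))
```

{"op": "carry_out", "data": {
  "deltas": [
    {"claw": 0, "dx": -31, "dy": 27, "dz": 0, "twist": 0.1},
    {"claw": 0, "dx": -62, "dy": 54, "dz": 0, "twist": 0.2},
    {"claw": 0, "dx": -93, "dy": 81, "dz": 0, "twist": 0.3},
    {"claw": 0, "dx": -124, "dy": 108, "dz": 0, "twist": 0.4},
    {"claw": 0, "dx": -155, "dy": 135, "dz": 0, "twist": 0.5}
  ]
}}

```text
clock: 0.52
eef_pos: [237.4, 425.2, 188.2]
ee_rot: [[0.668, 0.744, -0.001], [0.744, -0.668, -0.002], [-0.002, 0.001, -1.0]]
wrist_force: [0.6, -0.1, -0.4]
opening: 60.4
```

```bash
python3 -c "
from h import *
stat();print(delta(0,180))"
```

```text
t 0.52 p [237.4 425.2 188.2] yaw 48.1 r 543.7 ang 203.07 F [ 0.6 -0.1 -0.4] j [ 1.06  0.14  1.92 -0.    1.08  0.22] op 60.4
(array([-223.8,  641.5,    9. ]), np.float64(0.655))
```

{"op": "carry_out", "data": {
  "deltas": [
    {"claw": 0, "dx": -13, "dy": 38, "dz": 0, "twist": 0.1},
    {"claw": 0, "dx": -26, "dy": 76, "dz": 0, "twist": 0.2},
    {"claw": 0, "dx": -39, "dy": 114, "dz": 0, "twist": 0.3},
    {"claw": 0, "dx": -52, "dy": 152, "dz": 0, "twist": 0.4},
    {"claw": 0, "dx": -65, "dy": 190, "dz": 0, "twist": 0.5}
  ]
}}

```text
clock: 0.93
eef_pos: [335.7, 248.1, 188.4]
ee_rot: [[0.944, 0.329, -0.0], [0.329, -0.944, -0.002], [-0.001, 0.001, -1.0]]
wrist_force: [0.8, 0.6, 0.2]
opening: 27.8
```

```bash
python3 -c "
from h import *
stat();print(delta(0,180))"
```

```text
t 0.93 p [335.7 248.1 188.4] yaw 19.2 r 342.2 ang 205.81 F [0.8 0.6 0.2] j [ 0.63  0.02  2.05 -0.    1.07  0.3 ] op 27.8
(array([ 79.5, 470.2,   9. ]), np.float64(0.15))
```

{"op": "carry_out", "data": {
  "deltas": [
    {"claw": 0, "dx": 6.5, "dy": 39, "dz": 0, "twist": 0.03},
    {"claw": 0, "dx": 13, "dy": 78, "dz": 0, "twist": 0.06},
    {"claw": 0, "dx": 19.5, "dy": 117, "dz": 0, "twist": 0.09},
    {"claw": 0, "dx": 26, "dy": 156, "dz": 0, "twist": 0.12},
    {"claw": 0, "dx": 33, "dy": 195, "dz": 0, "twist": 0.15}
  ]
}}

```text
clock: 1.35
eef_pos: [431.3, 72.8, 188.7]
ee_rot: [[0.983, 0.183, -0.0], [0.183, -0.983, -0.002], [-0.001, 0.002, -1.0]]
wrist_force: [0.2, 0.5, -0.5]
opening: 0.4
```

```bash
python3 -c "
from h import *
stat();print(delta(0,180))"
```

```text
t 1.35 p [431.3  72.8 188.7] yaw 10.5 r 146.9 ang 216.45 F [ 0.2  0.5 -0.5] j [ 0.17  0.06  2.01 -0.    1.07 -0.02] op 0.4
(array([ 87.6, 263. ,   9.1]), np.float64(-0.001))
```

{"op": "carry_out", "data": {
  "deltas": [
    {"claw": 0, "dx": 13, "dy": 38, "dz": 0, "twist": 0},
    {"claw": 0, "dx": 26, "dy": 76, "dz": 0, "twist": 0},
    {"claw": 0, "dx": 39, "dy": 114, "dz": 0, "twist": 0},
    {"claw": 0, "dx": 51, "dy": 152, "dz": 0, "twist": 0},
    {"claw": 0, "dx": 63, "dy": 190, "dz": 0, "twist": 0}
  ]
}}

```text
clock: 1.77
eef_pos: [528.3, -104.6, 188.7]
ee_rot: [[0.983, 0.182, -0.001], [0.182, -0.983, -0.002], [-0.001, 0.001, -1.0]]
wrist_force: [0.7, 0.8, 0.2]
opening: 0.7
```

```bash
python3 -c "
from h import *
stat();print(delta(0,180))"
```

```text
t 1.77 p [ 528.3 -104.6  188.7] yaw 10.5 r 78.1 ang -18.35 F [0.7 0.8 0.2] j [-0.2   0.22  1.82 -0.    1.1  -0.38] op 0.7
(array([24.7, 70.9,  8.8]), np.float64(-0.002))
```

{"op": "carry_out", "data": {
  "deltas": [
    {"claw": 0, "dx": 12, "dy": 36, "dz": 0, "twist": 0},
    {"claw": 0, "dx": 24, "dy": 70, "dz": 5, "twist": 0},
    {"claw": 0, "dx": 24.7, "dy": 72, "dz": 30, "twist": 0},
    {"claw": 0, "dx": 24.7, "dy": 72, "dz": 55, "twist": 0},
    {"claw": 0, "dx": 24.7, "dy": 72, "dz": 60, "twist": 0}
  ]
}}

```text
clock: 2.18
eef_pos: [563.1, -171.1, 124.7]
ee_rot: [[0.983, 0.181, -0.007], [0.181, -0.984, 0.0], [-0.006, -0.001, -1.0]]
wrist_force: [-0.7, 0.1, -0.6]
opening: 0.1
```

```bash
python3 -c "
from h import *
stat();print(delta(0,130))
a=cv2.cvtColor(snapshot('top'),cv2.COLOR_RGB2BGR)[180:310,330:480];b=cv2.cvtColor(snapshot('scene'),cv2.COLOR_RGB2BGR)[80:210,130:280]
cv2.imwrite('pics/a1.png',cv2.resize(np.hstack([a,b]),None,fx=2.6,fy=2.6,interpolation=cv2.INTER_CUBIC))
stat()"
```

```text
t 2.18 p [ 563.1 -171.1  124.7] yaw 10.4 r 145.8 ang -1.02 F [-0.7  0.1 -0.6] j [-0.3   0.37  1.77 -0.    1.01 -0.48] op 0.1
(array([ 2.6, -0.8, -5.3]), np.float64(-0.003))
t 2.28 p [ 564.2 -170.6  127.4] yaw 10.5 r 145.5 ang -0.53 F [0.4 0.5 0.7] j [-0.3   0.37  1.76 -0.    1.01 -0.48] op 0.2
```

View pics/a1.png

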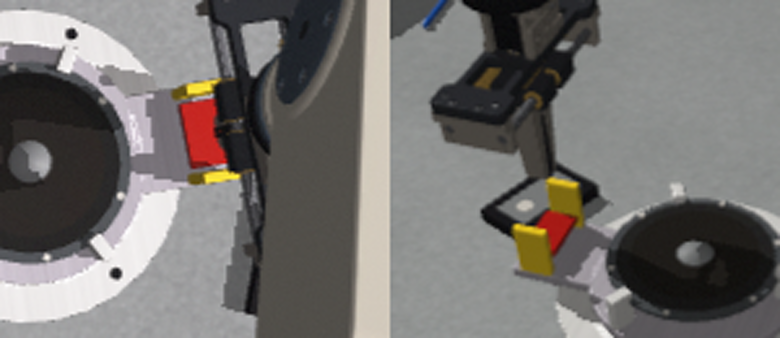

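```bash
python3 -c "
from h import *
stat();p=observe()['eef_pos']
print(proj('scene',[p,p*[1,1,0]+[0,0,86]]),proj('top',[p,p+[0,0,60]]),delta(0,95))
R=camera_params('top');print(ray('top',(408.1,230.9),86),ray('scene',(193.4,167.2),86),(ray('top',(406.2,213.8),116)+ray('top',(412.8,247.3),116))/2)
"
```

```text
t 2.28 p [ 564.2 -170.6  127.4] yaw 10.5 r 145.5 ang -0.53 F [0.4 0.5 0.7] j [-0.3   0.37  1.76 -0.    1.01 -0.48] op 0.2
[[189.73820662 154.3501381 ]
 [192.09281874 167.58404148]] [[414.5345032  230.55486063]
 [423.09717469 228.56737226]] (array([ 1.5, -0.5, 32.4]), np.float64(-0.002))
[ 566.04881912 -168.18603356   86.        ] [ 561.54261477 -168.59507851   86.        ] [ 564.96416157 -163.39196503  116.        ]
```

```bash
python3 -c "
import cv2
from h import *
b=cv2.cvtColor(snapshot('scene'),cv2.COLOR_RGB2BGR);b[154,187:189]=(0,255,0);b=b[110:190,150:230]
cv2.imwrite('pics/a2.png',cv2.resize(b,None,fx=7,fy=7,interpolation=cv2.INTER_NEAREST))
stat()"
```

```text
t 2.33 p [ 565.3 -170.7  128.9] yaw 10.5 r 145.8 ang -0.11 F [1.  0.1 0.5] j [-0.29  0.36  1.76 -0.    1.02 -0.48] op 0.3
```

View pics/a2.png

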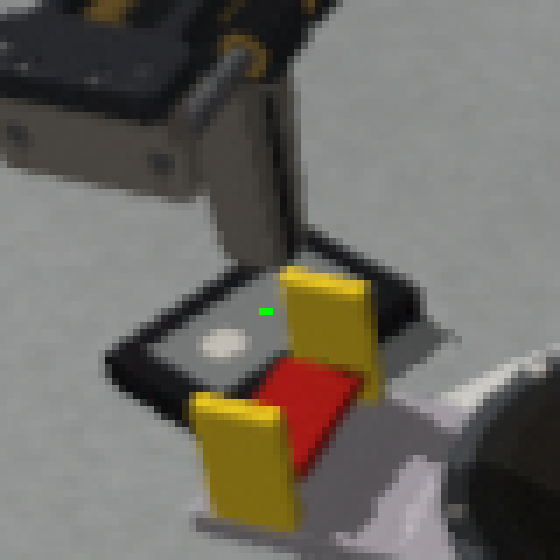

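```bash
python3 -c "
import cv2
from h import *
b=cv2.cvtColor(snapshot('top'),cv2.COLOR_RGB2BGR)[190:270,380:460]
cv2.imwrite('pics/a3.png',cv2.resize(b,None,fx=7,fy=7,interpolation=cv2.INTER_NEAREST))
stat()
p=observe()['eef_pos']
for dz in (0,22,40): print(proj('top',[p+[sx*9.83*1.8+sy*1.8,sx*1.8*1.83-sy*9.83,dz] for sx in(-1,1) for sy in (-1,1)]).round(1).tolist())
"
```

```text
t 2.38 p [ 566.  -170.8  129.8] yaw 10.5 r 146.1 ang 0.15 F [0.6 0.4 0.9] j [-0.29  0.36  1.76 -0.    1.02 -0.48] op 0.7
[[411.8, 239.2], [421.6, 237.6], [408.3, 221.6], [418.1, 220.0]]
[[414.7, 238.7], [424.8, 237.1], [411.2, 220.7], [421.2, 219.1]]
[[417.3, 238.3], [427.6, 236.6], [413.6, 219.9], [423.8, 218.2]]
```

View pics/a3.png

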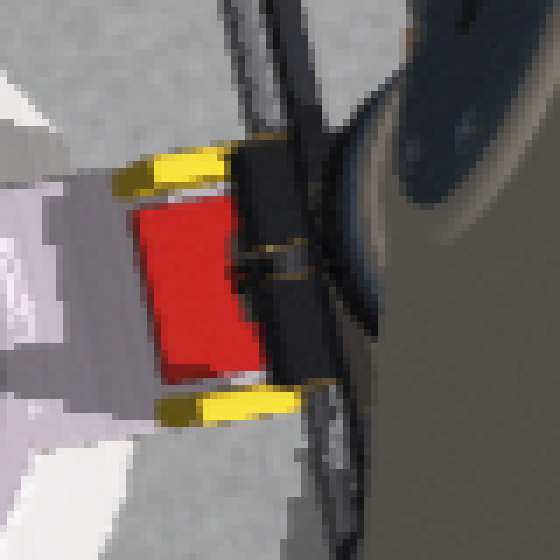

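```bash
python3 -c "
from h import *
for z in (110,120,130,140,150,160): print(z,ray('scene',(187,147.5),z).round(0)[:2],ray('top',(414,229),z).round(0)[:2],ray('top',(419,229),z).round(0)[:2])
a=tgt(0,0)[0];print(a)
"
```

```text
110 [ 528. -207.] [ 569. -174.] [ 569. -184.]
120 [ 538. -198.] [ 568. -172.] [ 568. -182.]
130 [ 548. -190.] [ 567. -169.] [ 567. -179.]
140 [ 558. -181.] [ 566. -166.] [ 567. -176.]
150 [ 568. -172.] [ 566. -164.] [ 566. -173.]
160 [ 578. -163.] [ 565. -161.] [ 565. -171.]
[ 565.47294584 -169.82562563    0.        ]
```

{"op": "carry_out", "data": {
  "deltas": [
    {"claw": 0, "dx": 0, "dy": -1, "dz": 8, "twist": 0},
    {"claw": 0, "dx": 0, "dy": -1, "dz": 16, "twist": 0},
    {"claw": 0, "dx": 0, "dy": -1, "dz": 24, "twist": 0},
    {"claw": 0, "dx": 0, "dy": -1, "dz": 30, "twist": 0},
    {"claw": 0, "dx": 0, "dy": -1, "dz": 32, "twist": 0}
  ]
}}

```text
clock: 2.8
eef_pos: [565.2, -169.5, 96.5]
ee_rot: [[0.983, 0.183, -0.001], [0.183, -0.983, -0.001], [-0.002, 0.001, -1.0]]
wrist_force: [-0.3, 0.2, 0.0]
opening: 0.7
```

```bash
python3 -c "
import cv2
from h import *
stat()
b=cv2.cvtColor(snapshot('scene'),cv2.COLOR_RGB2BGR)[110:190,150:230]
a=cv2.cvtColor(snapshot('top'),cv2.COLOR_RGB2BGR)[190:270,380:460]
cv2.imwrite('pics/a4.png',cv2.resize(np.hstack([b,a]),None,fx=5,fy=5,interpolation=cv2.INTER_NEAREST))
stat()
"
```

```text
t 2.8 p [ 565.2 -169.5   96.5] yaw 10.5 r 144.6 ang -0.1 F [-0.3  0.2  0. ] j [-0.29  0.4   1.79 -0.    0.95 -0.48] op 0.7
t 2.9 p [ 565.4 -169.7   97.1] yaw 10.5 r 144.8 ang -0.0 F [0.5 0.2 0.4] j [-0.29  0.4   1.79 -0.    0.95 -0.48] op 0.1
```

View pics/a4.png

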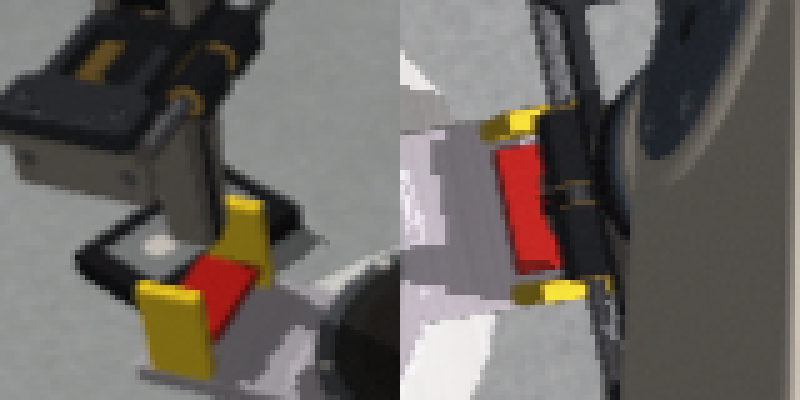

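{"op": "carry_out", "data": {
  "deltas": [
    {"claw": 0, "dx": 0, "dy": 0, "dz": 4, "twist": 0},
    {"claw": 0, "dx": 0, "dy": 0, "dz": 8, "twist": 0},
    {"claw": 0, "dx": 0, "dy": 0, "dz": 12, "twist": 0},
    {"claw": 0, "dx": 0, "dy": 0, "dz": 12, "twist": 0}
  ]
}}

```text
clock: 3.23
eef_pos: [564.9, -169.6, 84.2]
ee_rot: [[0.983, 0.183, -0.002], [0.183, -0.983, -0.001], [-0.002, 0.001, -1.0]]
wrist_force: [-0.2, 0.7, -0.5]
opening: 0.4
```

```bash
python3 -c "
from h import *
stat()"
```

```text
t 3.23 p [ 564.9 -169.6   84.2] yaw 10.5 r 144.6 ang -0.2 F [-0.2  0.7 -0.5] j [-0.29  0.42  1.8  -0.    0.93 -0.48] op 0.4
```

{"op": "carry_out", "data": {
  "deltas": [
    {"claw": 0, "dx": 0.5, "dy": 0, "dz": 2, "twist": 0},
    {"claw": 0, "dx": 0.5, "dy": 0, "dz": 4, "twist": 0},
    {"claw": 0, "dx": 0.5, "dy": 0, "dz": 6, "twist": 0},
    {"claw": 0, "dx": 0.5, "dy": 0, "dz": 8, "twist": 0},
    {"claw": 0, "dx": 0.5, "dy": 0, "dz": 10, "twist": 0}
  ]
}}

```text
clock: 3.65
eef_pos: [565.4, -169.5, 74.0]
ee_rot: [[0.983, 0.183, -0.002], [0.183, -0.983, -0.001], [-0.002, 0.001, -1.0]]
wrist_force: [-0.4, 0.3, -1.0]
opening: 0.5
```

```bash
python3 -c "
from h import *
stat()
b=cv2.cvtColor(snapshot('scene'),cv2.COLOR_RGB2BGR)[110:190,150:230]
cv2.imwrite('pics/a5.png',cv2.resize(b,None,fx=7,fy=7,interpolation=cv2.INTER_NEAREST))
stat()"
```

```text
t 3.65 p [ 565.4 -169.5   74. ] yaw 10.5 r 144.7 ang -0.01 F [-0.4  0.3 -1. ] j [-0.29  0.43  1.8  -0.    0.91 -0.48] op 0.5
t 3.7 p [ 565.2 -169.4   73.7] yaw 10.5 r 144.6 ang -0.09 F [ 0.3  0.5 -0.2] j [-0.29  0.43  1.8  -0.    0.91 -0.48] op 0.2
```

View pics/a5.png

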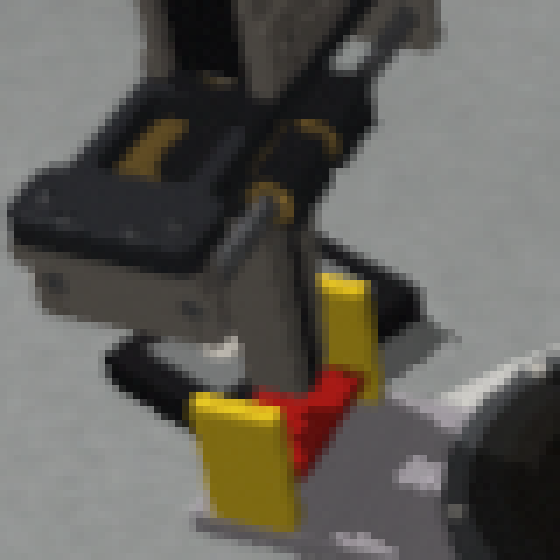

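{"op": "carry_out", "data": {
  "deltas": [
    {"claw": 0, "dx": 0, "dy": 0, "dz": 2, "twist": 0},
    {"claw": 0, "dx": 0, "dy": 0, "dz": 4, "twist": 0},
    {"claw": 0, "dx": 0, "dy": 0, "dz": 6, "twist": 0},
    {"claw": 0, "dx": 0, "dy": 0, "dz": 6, "twist": 0}
  ]
}}

```text
clock: 4.03
eef_pos: [564.9, -169.4, 67.2]
ee_rot: [[0.983, 0.183, -0.003], [0.183, -0.983, -0.001], [-0.003, 0.0, -1.0]]
wrist_force: [0.4, 0.6, 0.2]
opening: 0.1
```

```bash
python3 -c "
from h import *
stat()"
```

```text
t 4.03 p [ 564.9 -169.4   67.2] yaw 10.5 r 144.5 ang -0.18 F [0.4 0.6 0.2] j [-0.29  0.44  1.81 -0.    0.9  -0.48] op 0.1
```

{"op": "carry_out", "data": {
  "deltas": [
    {"claw": 0, "dx": 0.5, "dy": 0, "dz": 1.5, "twist": 0},
    {"claw": 0, "dx": 0.5, "dy": 0, "dz": 3, "twist": 0},
    {"claw": 0, "dx": 0.5, "dy": 0, "dz": 3, "twist": 0}
  ]
}}

```text
clock: 4.28
eef_pos: [565.2, -169.2, 63.9]
ee_rot: [[0.983, 0.183, -0.004], [0.183, -0.983, -0.001], [-0.004, -0.0, -1.0]]
wrist_force: [0.6, 0.6, -0.5]
opening: 0.5
```

```bash
python3 -c "
from h import *
stat()
b=cv2.cvtColor(snapshot('scene'),cv2.COLOR_RGB2BGR)[110:190,150:230]
cv2.imwrite('pics/a6.png',cv2.resize(b,None,fx=7,fy=7,interpolation=cv2.INTER_NEAREST))
stat()"
```

```text
t 4.28 p [ 565.2 -169.2   63.9] yaw 10.5 r 144.3 ang -0.06 F [ 0.6  0.6 -0.5] j [-0.29  0.45  1.81 -0.    0.89 -0.47] op 0.5
t 4.33 p [ 565.2 -169.2   64. ] yaw 10.5 r 144.3 ang -0.05 F [-0.3  0.8  0.2] j [-0.29  0.45  1.81 -0.    0.89 -0.47] op 0.6
```

View pics/a6.png

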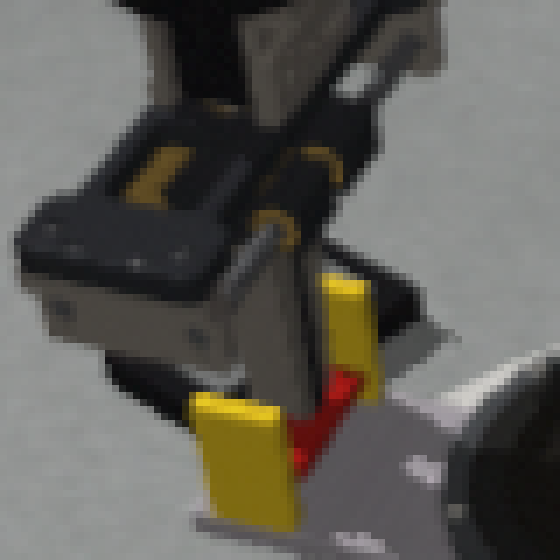

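{"op": "carry_out", "data": {
  "deltas": [
    {"claw": 0, "dx": 0, "dy": 0, "dz": 1.5, "twist": 0},
    {"claw": 0, "dx": 0, "dy": 0, "dz": 3, "twist": 0},
    {"claw": 0, "dx": 0, "dy": 0, "dz": 3, "twist": 0}
  ]
}}

```text
clock: 4.58
eef_pos: [565.3, -169.3, 60.9]
ee_rot: [[0.983, 0.183, -0.003], [0.183, -0.983, -0.001], [-0.003, 0.0, -1.0]]
wrist_force: [-0.6, 0.7, -0.9]
opening: 0.3
```

```bash
python3 -c "
from h import *
stat()"
```

```text
t 4.58 p [ 565.3 -169.3   60.9] yaw 10.5 r 144.4 ang -0.03 F [-0.6  0.7 -0.9] j [-0.29  0.45  1.81 -0.    0.88 -0.47] op 0.3
```

```bash
python3 -c "
from h import *
print(observe()['tau'].round(2))
b=cv2.cvtColor(snapshot('scene'),cv2.COLOR_RGB2BGR)[110:190,150:230]
a=cv2.cvtColor(snapshot('top'),cv2.COLOR_RGB2BGR)[190:270,380:460]
cv2.imwrite('pics/a7.png',cv2.resize(np.hstack([b,a]),None,fx=5,fy=5,interpolation=cv2.INTER_NEAREST))
stat()
print(blob(snapshot('top'),'red'))
"
```

```text
[-3.000e-02 -5.905e+01 -2.655e+01  2.000e-02  2.000e-02  0.000e+00]
t 4.68 p [ 565.2 -169.2   61. ] yaw 10.5 r 144.4 ang -0.07 F [0.  0.5 1.3] j [-0.29  0.45  1.81 -0.    0.88 -0.47] op 0.4
[(array([402.5, 231.8]), [399, 220, 8, 25, 89]), (array([154.4, 314.2]), [145, 291, 20, 46, 485])]
```

View pics/a7.png

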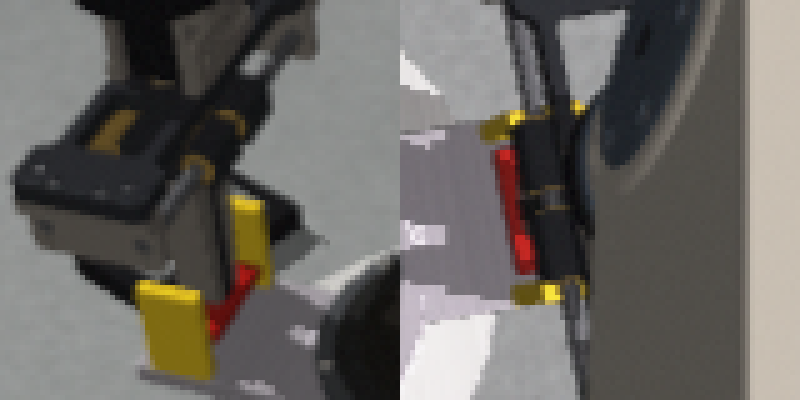

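{"op": "carry_out", "data": {
  "deltas": [
    {"claw": 0, "dx": 0, "dy": 0, "dz": 1.5, "twist": 0},
    {"claw": 0, "dx": 0, "dy": 0, "dz": 3, "twist": 0},
    {"claw": 0, "dx": 0, "dy": 0, "dz": 3, "twist": 0}
  ]
}}

```text
clock: 4.98
eef_pos: [565.4, -169.3, 58.2]
ee_rot: [[0.983, 0.183, -0.003], [0.183, -0.983, -0.001], [-0.003, 0.0, -1.0]]
wrist_force: [-0.6, -0.1, 4.5]
opening: 0.5
```

```bash
python3 -c "
from h import *
stat();print(observe()['tau'].round(2))"
```

```text
t 4.98 p [ 565.4 -169.3   58.2] yaw 10.5 r 144.5 ang 0.01 F [-0.6 -0.1  4.5] j [-0.29  0.45  1.81 -0.    0.88 -0.47] op 0.5
[ 1.000e-02 -5.640e+01 -2.543e+01  4.000e-02 -3.000e-01  0.000e+00]
```

{"op": "carry_out", "data": {
  "deltas": [
    {"claw": 0, "dx": 0, "dy": 0, "dz": 2, "twist": 0},
    {"claw": 0, "dx": 0, "dy": 0, "dz": 4, "twist": 0},
    {"claw": 0, "dx": 0, "dy": 0, "dz": 6, "twist": 0},
    {"claw": 0, "dx": 0, "dy": 0, "dz": 8, "twist": 0},
    {"claw": 0, "dx": 0, "dy": 0, "dz": 8, "twist": 0}
  ]
}}

```text
clock: 5.4
eef_pos: [565.7, -169.3, 50.5]
ee_rot: [[0.983, 0.183, -0.002], [0.183, -0.983, -0.001], [-0.003, 0.0, -1.0]]
wrist_force: [-1.2, 0.8, 7.4]
opening: 0.2
```

```bash
python3 -c "
from h import *
stat();print(observe()['tau'].round(2))"
```

```text
t 5.4 p [ 565.7 -169.3   50.5] yaw 10.5 r 144.5 ang 0.14 F [-1.2  0.8  7.4] j [-0.29  0.46  1.82 -0.    0.86 -0.47] op 0.2
[-3.900e-01 -5.502e+01 -2.452e+01 -1.200e-01 -5.700e-01  3.000e-02]
```

{"op": "carry_out", "data": {
  "deltas": [
    {"claw": 0, "dx": 0, "dy": 0, "dz": 1.5, "twist": 0},
    {"claw": 0, "dx": 0, "dy": 0, "dz": 3, "twist": 0},
    {"claw": 0, "dx": 0, "dy": 0, "dz": 3, "twist": 0}
  ]
}}

```text
clock: 5.65
eef_pos: [566.6, -169.2, 48.6]
ee_rot: [[0.983, 0.183, -0.001], [0.183, -0.983, -0.001], [-0.001, 0.001, -1.0]]
wrist_force: [-1.8, 2.5, 10.9]
opening: 0.5
```

```bash
python3 -c "
from h import *
stat()
b=cv2.cvtColor(snapshot('scene'),cv2.COLOR_RGB2BGR)[110:190,150:230]
a=cv2.cvtColor(snapshot('top'),cv2.COLOR_RGB2BGR)[190:270,380:460]
cv2.imwrite('pics/a8.png',cv2.resize(np.hstack([b,a]),None,fx=5,fy=5,interpolation=cv2.INTER_NEAREST))
stat()"
```

```text
t 5.65 p [ 566.6 -169.2   48.6] yaw 10.5 r 144.6 ang 0.48 F [-1.8  2.5 10.9] j [-0.29  0.47  1.82 -0.    0.86 -0.47] op 0.5
t 5.75 p [ 566.6 -169.2   48.5] yaw 10.5 r 144.6 ang 0.47 F [-1.2  2.2 10.7] j [-0.29  0.47  1.82 -0.    0.86 -0.47] op 0.6
```

View pics/a8.png

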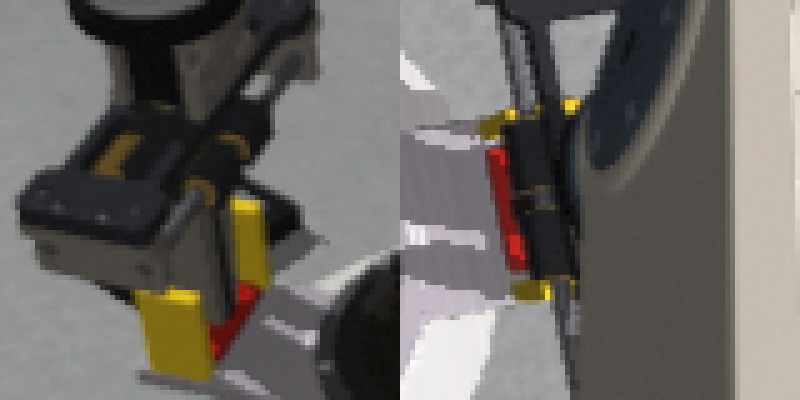

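```bash
python3 -c "
from h import *
e=np.array([np.cos(np.radians(A0)),np.sin(np.radians(A0))]);t=np.array([-e[1],e[0]])
def P(r,tt,z): return np.r_[AX+e*r+t*tt,z]
def S(pts): return ((proj('scene',pts)-[150,110])*5).round(0).tolist()
print('tip',S([P(145+a,b,74) for a in(-10,10) for b in (-18,18)]))
for z in(116,136,150,163): print(z,'box',S([P(145+a,b,z) for a in(-37,37) for b in (-94,94)]))
print('ear',S([P(145+a,b,116) for a in(-16,16) for b in (31,40)]), S([P(145+a,b,116) for a in(-16,16) for b in (-31,-40)]))
"
```

```text
tip [[247.0, 290.0], [217.0, 336.0], [210.0, 282.0], [179.0, 327.0]]
116 box [[347.0, 143.0], [189.0, 386.0], [213.0, 117.0], [39.0, 353.0]]
136 box [[344.0, 111.0], [183.0, 353.0], [208.0, 85.0], [31.0, 320.0]]
150 box [[341.0, 88.0], [178.0, 329.0], [204.0, 62.0], [24.0, 296.0]]
163 box [[339.0, 65.0], [173.0, 307.0], [200.0, 40.0], [18.0, 273.0]]
ear [[205.0, 289.0], [197.0, 301.0], [143.0, 276.0], [134.0, 288.0]] [[259.0, 210.0], [266.0, 199.0], [199.0, 198.0], [206.0, 187.0]]
```

{"op": "carry_out", "data": {
  "deltas": [
    {"claw": 0, "dx": 7.6, "dy": -0.2, "dz": 0.8, "twist": -0.052},
    {"claw": 0, "dx": 15.2, "dy": -0.8, "dz": 0.8, "twist": -0.105},
    {"claw": 0, "dx": 22.7, "dy": -1.8, "dz": 0.8, "twist": -0.157},
    {"claw": 0, "dx": 30.1, "dy": -3.2, "dz": 0.8, "twist": -0.209},
    {"claw": 0, "dx": 37.5, "dy": -4.9, "dz": 0.8, "twist": -0.262}
  ]
}}

```text
clock: 6.17
eef_pos: [602.9, -157.0, 48.6]
ee_rot: [[0.901, 0.433, -0.001], [0.433, -0.901, -0.0], [-0.001, -0.0, -1.0]]
wrist_force: [-3.7, 3.2, 11.1]
opening: 0.4
```

```bash
python3 -c "
from h import *
stat()
b=cv2.cvtColor(snapshot('scene'),cv2.COLOR_RGB2BGR)[110:210,150:250]
a=cv2.cvtColor(snapshot('top'),cv2.COLOR_RGB2BGR)[180:280,370:470]
cv2.imwrite('pics/a9.png',cv2.resize(np.hstack([b,a]),None,fx=4,fy=4,interpolation=cv2.INTER_NEAREST))
stat()"
```

```text
t 6.17 p [ 602.9 -157.    48.6] yaw 25.7 r 144.7 ang 15.7 F [-3.7  3.2 11.1] j [-0.26  0.51  1.74 -0.    0.89 -0.7 ] op 0.4
t 6.27 p [ 604.1 -156.6   48.6] yaw 25.7 r 144.9 ang 16.18 F [-0.2  3.   8.4] j [-0.26  0.51  1.74  0.    0.89 -0.7 ] op 0.1
```

View pics/a9.png

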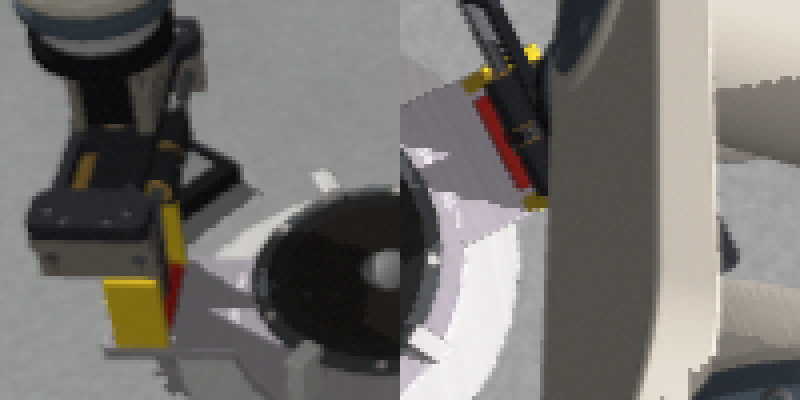

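{"op": "carry_out", "data": {
  "deltas": [
    {"claw": 0, "dx": 7.6, "dy": -0.2, "dz": 0.8, "twist": -0.052},
    {"claw": 0, "dx": 15.2, "dy": -0.8, "dz": 0.8, "twist": -0.105},
    {"claw": 0, "dx": 22.7, "dy": -1.8, "dz": 0.8, "twist": -0.157},
    {"claw": 0, "dx": 27.7, "dy": -2.7, "dz": 0.8, "twist": -0.192},
    {"claw": 0, "dx": 30.1, "dy": -3.2, "dz": 0.8, "twist": -0.209}
  ]
}}

```text
clock: 6.68
eef_pos: [630.2, -139.8, 48.5]
ee_rot: [[0.79, 0.613, 0.001], [0.613, -0.79, 0.001], [0.001, -0.0, -1.0]]
wrist_force: [-3.2, 2.1, 10.7]
opening: 0.7
```

```bash
cat > m.py <<'E'
from h import *
im=cv2.cvtColor(snapshot('top'),cv2.COLOR_RGB2HSV);stat()
E
python3 -c "
from h import *
stat()
s=snapshot('scene');t=snapshot('top')
b=cv2.cvtColor(s,cv2.COLOR_RGB2BGR)[110:210,150:250]
a=cv2.cvtColor(t,cv2.COLOR_RGB2BGR)[170:270,350:450]
cv2.imwrite('pics/a10.png',cv2.resize(np.hstack([b,a]),None,fx=4,fy=4,interpolation=cv2.INTER_NEAREST))
stat();print(delta(30,65))"
```

```text
t 6.68 p [ 630.2 -139.8   48.5] yaw 37.8 r 144.9 ang 28.49 F [-3.2  2.1 10.7] j [-0.22  0.54  1.69  0.    0.91 -0.88] op 0.7
t 6.78 p [ 630.3 -139.7   48.6] yaw 37.7 r 145.0 ang 28.56 F [-2.7  3.3 10. ] j [-0.22  0.54  1.69  0.    0.91 -0.88] op 0.3
(array([  3.7,  -0.1, -16.4]), np.float64(-0.051))
```

View pics/a10.png

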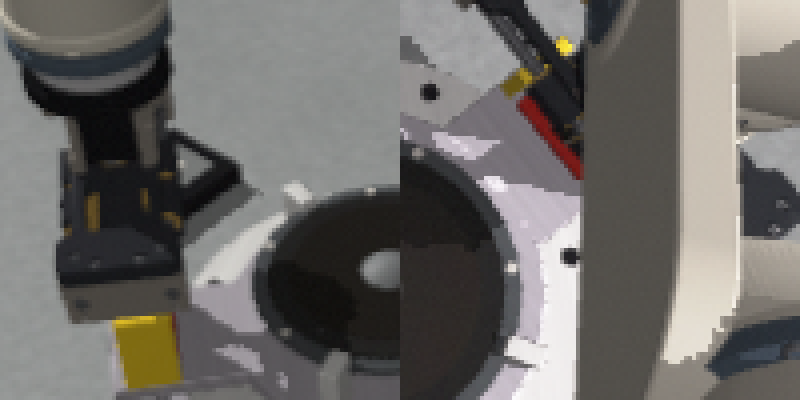

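{"op": "carry_out", "data": {
  "deltas": [
    {"claw": 0, "dx": 0, "dy": 0, "dz": -6, "twist": 0},
    {"claw": 0, "dx": 0, "dy": 0.5, "dz": -12, "twist": 0},
    {"claw": 0, "dx": 0, "dy": 0.5, "dz": -16.5, "twist": 0},
    {"claw": 0, "dx": 0, "dy": 0.5, "dz": -16.5, "twist": 0}
  ]
}}

```text
clock: 7.12
eef_pos: [631.2, -140.3, 66.0]
ee_rot: [[0.791, 0.611, 0.003], [0.611, -0.791, 0.001], [0.002, 0.001, -1.0]]
wrist_force: [-0.0, 0.7, -0.1]
opening: 0.3
```

```bash
python3 -c "
from h import *
stat()"
```

```text
t 7.12 p [ 631.2 -140.3   66. ] yaw 37.7 r 145.9 ang 28.65 F [-0.   0.7 -0.1] j [-0.22  0.51  1.68  0.    0.94 -0.88] op 0.3
```

{"op": "carry_out", "data": {
  "deltas": [
    {"claw": 0, "dx": 5.1, "dy": -0.1, "dz": 0, "twist": -0.035},
    {"claw": 0, "dx": 10.2, "dy": -0.4, "dz": 0, "twist": -0.07},
    {"claw": 0, "dx": 15.3, "dy": -0.8, "dz": 0, "twist": -0.105},
    {"claw": 0, "dx": 20.3, "dy": -1.4, "dz": 0, "twist": -0.14},
    {"claw": 0, "dx": 25.3, "dy": -2.2, "dz": 0, "twist": -0.175}
  ]
}}

```text
clock: 7.53
eef_pos: [648.7, -124.1, 65.6]
ee_rot: [[0.671, 0.741, 0.0], [0.741, -0.671, -0.001], [-0.0, 0.001, -1.0]]
wrist_force: [-3.8, -5.1, 3.0]
opening: 0.3
```

```bash
python3 -c "
from h import *
stat()
s=snapshot('scene');t=snapshot('top')
b=cv2.cvtColor(s,cv2.COLOR_RGB2BGR)[110:210,150:250]
a=cv2.cvtColor(t,cv2.COLOR_RGB2BGR)[170:270,350:450]
cv2.imwrite('pics/a11.png',cv2.resize(np.hstack([b,a]),None,fx=4,fy=4,interpolation=cv2.INTER_NEAREST))
stat()"
```

```text
t 7.53 p [ 648.7 -124.1   65.6] yaw 47.8 r 146.5 ang 38.03 F [-3.8 -5.1  3. ] j [-0.19  0.54  1.65 -0.    0.96 -1.02] op 0.3
t 7.63 p [ 649.7 -123.    65.6] yaw 47.8 r 146.5 ang 38.59 F [-0.6 -1.3 -0.5] j [-0.19  0.54  1.65  0.    0.96 -1.02] op 0.1
```

View pics/a11.png

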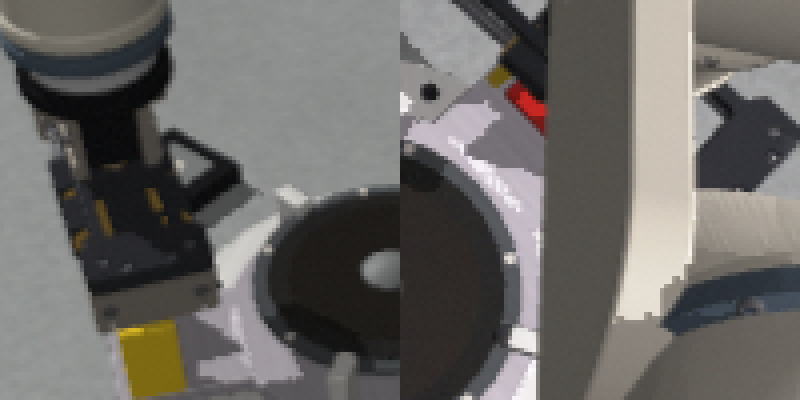

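{"op": "carry_out", "data": {
  "deltas": [
    {"claw": 0, "dx": 5.1, "dy": -0.4, "dz": 0, "twist": -0.035},
    {"claw": 0, "dx": 10.2, "dy": -0.8, "dz": 0, "twist": -0.07},
    {"claw": 0, "dx": 15.3, "dy": -1.4, "dz": 0, "twist": -0.105},
    {"claw": 0, "dx": 20.3, "dy": -2.2, "dz": 0, "twist": -0.14},
    {"claw": 0, "dx": 25.3, "dy": -3.2, "dz": 0, "twist": -0.175}
  ]
}}

```text
clock: 8.05
eef_pos: [663.8, -103.4, 65.3]
ee_rot: [[0.533, 0.846, 0.001], [0.846, -0.533, -0.001], [-0.0, 0.001, -1.0]]
wrist_force: [-1.5, -6.7, 1.0]
opening: 0.4
```

```bash
python3 -c "
from h import *
stat()
s=snapshot('scene');t=snapshot('top')
b=cv2.cvtColor(s,cv2.COLOR_RGB2BGR)[110:230,150:270]
a=cv2.cvtColor(t,cv2.COLOR_RGB2BGR)[160:280,330:450]
cv2.imwrite('pics/a12.png',cv2.resize(np.hstack([b,a]),None,fx=3.3,fy=3.3,interpolation=cv2.INTER_NEAREST))
stat()"
```

```text
t 8.05 p [ 663.8 -103.4   65.3] yaw 57.8 r 146.4 ang 48.08 F [-1.5 -6.7  1. ] j [-0.16  0.55  1.62 -0.    0.97 -1.16] op 0.4
t 8.15 p [ 664.4 -102.    65.4] yaw 57.8 r 146.1 ang 48.63 F [-0.1  0.2  0.5] j [-0.16  0.55  1.62  0.    0.97 -1.16] op 0.1
```

View pics/a12.png

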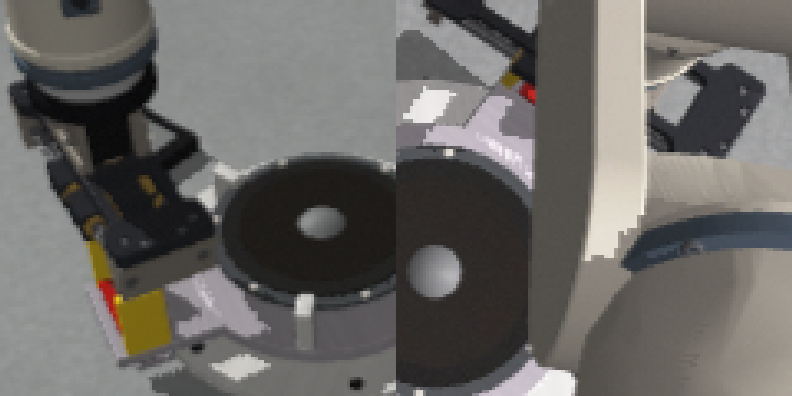

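{"op": "carry_out", "data": {
  "deltas": [
    {"claw": 0, "dx": 5.1, "dy": -0.4, "dz": 0, "twist": -0.035},
    {"claw": 0, "dx": 10.2, "dy": -0.8, "dz": 0, "twist": -0.07},
    {"claw": 0, "dx": 15.3, "dy": -1.4, "dz": 0, "twist": -0.105},
    {"claw": 0, "dx": 19.3, "dy": -2.0, "dz": 0, "twist": -0.133},
    {"claw": 0, "dx": 22.5, "dy": -2.6, "dz": 0, "twist": -0.155}
  ]
}}

```text
clock: 8.57
eef_pos: [673.8, -82.6, 65.2]
ee_rot: [[0.397, 0.918, 0.002], [0.918, -0.397, -0.0], [0.0, 0.002, -1.0]]
wrist_force: [-0.8, -5.3, 0.8]
opening: 0.3
```

```bash
python3 -c "
from h import *
stat()
s=snapshot('scene')
stat()
b=cv2.cvtColor(s,cv2.COLOR_RGB2BGR)[130:230,160:260]
cv2.imwrite('pics/a13.png',cv2.resize(b,None,fx=5,fy=5,interpolation=cv2.INTER_NEAREST))
"
```

```text
t 8.57 p [673.8 -82.6  65.2] yaw 66.6 r 145.9 ang 57.14 F [-0.8 -5.3  0.8] j [-0.12  0.56  1.61 -0.    0.97 -1.29] op 0.3
t 8.62 p [674.  -81.9  65.2] yaw 66.7 r 145.8 ang 57.43 F [-0.3 -0.6  0.6] j [-0.12  0.56  1.61  0.    0.97 -1.29] op 0.6
```

View pics/a13.png

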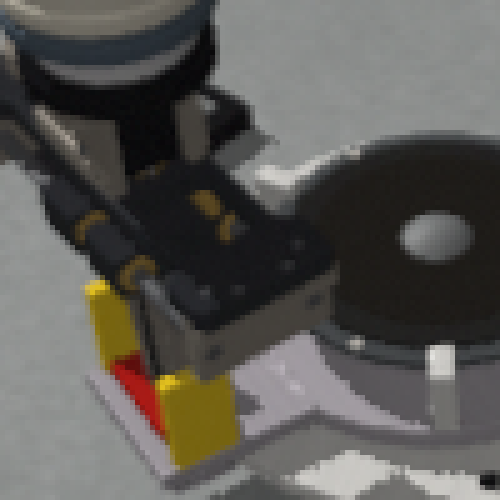

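{"op": "carry_out", "data": {
  "deltas": [
    {"claw": 0, "dx": 2.6, "dy": -0.1, "dz": 0, "twist": -0.017},
    {"claw": 0, "dx": 5.2, "dy": -0.3, "dz": 0, "twist": -0.035},
    {"claw": 0, "dx": 7.6, "dy": -0.5, "dz": 0, "twist": -0.052},
    {"claw": 0, "dx": 10.1, "dy": -0.7, "dz": 0, "twist": -0.07}
  ]
}}

```text
clock: 8.95
eef_pos: [677.4, -73.0, 65.1]
ee_rot: [[0.33, 0.944, 0.002], [0.944, -0.33, -0.001], [0.0, 0.002, -1.0]]
wrist_force: [0.0, -5.5, 0.4]
opening: 1.0
```

```bash
python3 -c "
from h import *
stat()
s=snapshot('scene')
stat()
b=cv2.cvtColor(s,cv2.COLOR_RGB2BGR)[130:230,160:260]
cv2.imwrite('pics/a14.png',cv2.resize(b,None,fx=5,fy=5,interpolation=cv2.INTER_NEAREST))
# candidate table angles: predicted near-ear (leading) top corners in crop
for th in (50,53,56,60):
  P=[]
  a=np.radians(A0+th);e=np.array([np.cos(a),np.sin(a)]);t=np.array([-e[1],e[0]])
  for r in(129,161):
    for tt in(31,40,-31,-40): P.append(np.r_[AX+e*r+t*tt,116])
  print(th,((proj('scene',P)-[160,130])*5).round(0).tolist())
"
```

```text
t 8.95 p [677.4 -73.   65.1] yaw 70.7 r 145.9 ang 61.16 F [ 0.  -5.5  0.4] j [-0.11  0.56  1.6  -0.    0.98 -1.34] op 1.0
t 9.0 p [677.6 -72.3  65.2] yaw 70.8 r 145.9 ang 61.43 F [-0.5 -1.2  0.4] j [-0.11  0.56  1.6   0.    0.98 -1.34] op 0.5
50 [[218.0, 346.0], [227.0, 359.0], [156.0, 265.0], [147.0, 254.0], [151.0, 375.0], [160.0, 388.0], [90.0, 291.0], [82.0, 280.0]]
53 [[229.0, 354.0], [239.0, 366.0], [160.0, 275.0], [150.0, 264.0], [163.0, 385.0], [173.0, 397.0], [95.0, 303.0], [86.0, 292.0]]
56 [[240.0, 361.0], [252.0, 373.0], [164.0, 284.0], [153.0, 274.0], [176.0, 395.0], [188.0, 407.0], [102.0, 316.0], [91.0, 304.0]]
60 [[256.0, 370.0], [269.0, 381.0], [171.0, 297.0], [159.0, 287.0], [196.0, 407.0], [208.0, 418.0], [111.0, 331.0], [99.0, 321.0]]
```

View pics/a14.png

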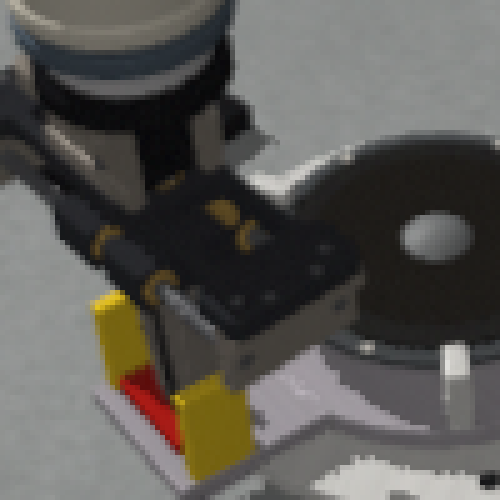

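{"op": "carry_out", "data": {
  "deltas": [
    {"claw": 0, "dx": 2.1, "dy": -0.1, "dz": 0, "twist": -0.015},
    {"claw": 0, "dx": 4.2, "dy": -0.2, "dz": 0, "twist": -0.029},
    {"claw": 0, "dx": 6.3, "dy": -0.4, "dz": 0, "twist": -0.043},
    {"claw": 0, "dx": 8.4, "dy": -0.6, "dz": 0, "twist": -0.057}
  ]
}}

```text
clock: 9.33
eef_pos: [679.8, -63.6, 65.1]
ee_rot: [[0.273, 0.962, 0.002], [0.962, -0.273, 0.001], [0.001, 0.002, -1.0]]
wrist_force: [0.2, -1.2, 0.5]
opening: 0.5
```

```bash
python3 -c "
from h import *
stat()"
```

```text
t 9.33 p [679.8 -63.6  65.1] yaw 74.1 r 145.6 ang 64.97 F [ 0.2 -1.2  0.5] j [-0.1   0.56  1.6   0.    0.98 -1.39] op 0.5
```

{"op": "carry_out", "data": {
  "deltas": [
    {"claw": 0, "dx": 1.3, "dy": -0.1, "dz": 0, "twist": -0.009},
    {"claw": 0, "dx": 2.6, "dy": -0.1, "dz": 0, "twist": -0.018},
    {"claw": 0, "dx": 3.9, "dy": -0.2, "dz": 0, "twist": -0.027}
  ]
}}

```text
clock: 9.58
eef_pos: [680.7, -59.4, 65.1]
ee_rot: [[0.247, 0.969, 0.002], [0.969, -0.247, 0.001], [0.001, 0.002, -1.0]]
wrist_force: [0.8, -4.3, 0.4]
opening: 0.1
```

```bash
python3 -c "
from h import *
stat()
s=snapshot('scene')
stat()
b=cv2.cvtColor(s,cv2.COLOR_RGB2BGR)[130:230,160:260]
cv2.imwrite('pics/a15.png',cv2.resize(b,None,fx=5,fy=5,interpolation=cv2.INTER_NEAREST))
"
```

```text
t 9.58 p [680.7 -59.4  65.1] yaw 75.7 r 145.5 ang 66.64 F [ 0.8 -4.3  0.4] j [-0.09  0.57  1.6   0.    0.98 -1.41] op 0.1
t 9.63 p [680.7 -59.5  65.1] yaw 75.8 r 145.6 ang 66.62 F [ 0.3 -2.  -0.1] j [-0.09  0.57  1.6   0.    0.98 -1.41] op 0.2
```

View pics/a15.png

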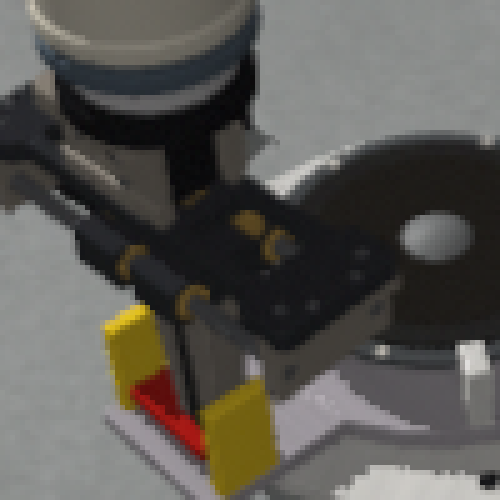

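```bash
cat > ov.py <<'E'
from h import *
import sys
def ov(name,cam,x0,y0,w,f,ths,plz):
    s=snapshot(cam);b=cv2.cvtColor(s,cv2.COLOR_RGB2BGR)[y0:y0+w,x0:x0+w]
    b=cv2.resize(b,None,fx=f,fy=f,interpolation=cv2.INTER_NEAREST);B=[b.copy()]
    for th,z in zip(ths,plz):
        c=b.copy();a=np.radians(A0+th);e=np.array([np.cos(a),np.sin(a)]);t=np.array([-e[1],e[0]])
        def box(r0,r1,t0,t1,z,col):
            p=[np.r_[AX+e*r+t*q,z] for r,q in((r0,t0),(r1,t0),(r1,t1),(r0,t1))]
            cv2.polylines(c,[((proj(cam,p)-[x0,y0]+.5)*f).round().astype(int)],True,col,1)
        box(129,161,31,40,116,(255,0,255));box(129,161,-40,-31,116,(255,0,255));box(129,161,-27,27,z,(0,255,0))
        box(100,169,-41,41,66,(255,255,0))
        B.append(c)
    cv2.imwrite(name,np.hstack(B))
E
python3 -c "
from ov import *
ov('pics/b1.png','scene',165,165,60,6.6*.66,[60,60],[86,78])
print(observe()['clock'])
ov('pics/b0.png','scene',165,165,60,6.6*.66,[61.5,61.5],[86,78])
"
```

```text
9.6833
```

View pics/b1.png

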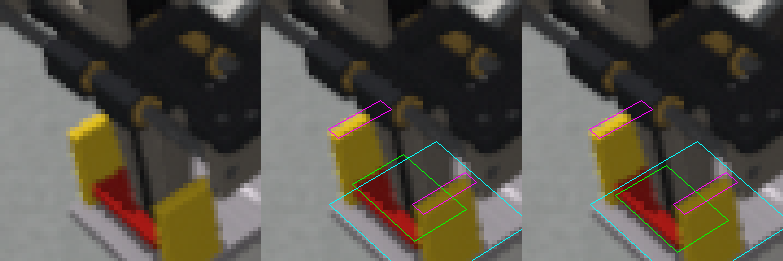

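View pics/b0.png

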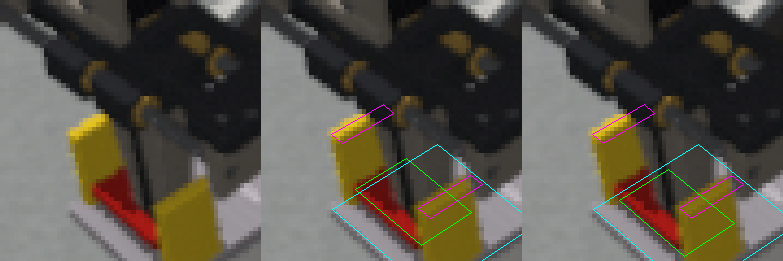

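{"op": "carry_out", "data": {
  "deltas": [
    {"claw": 0, "dx": 1.3, "dy": 0, "dz": 0, "twist": 0},
    {"claw": 0, "dx": 1.5, "dy": 0, "dz": 0, "twist": 0},
    {"claw": 0, "dx": 1.5, "dy": 0, "dz": 0, "twist": 0}
  ]
}}

```text
clock: 9.98
eef_pos: [680.8, -59.0, 65.1]
ee_rot: [[0.247, 0.969, 0.002], [0.969, -0.247, -0.0], [0.0, 0.002, -1.0]]
wrist_force: [-1.0, -4.5, 1.3]
opening: 0.2
```

```bash
python3 -c "
from h import *
stat()"
```

```text
t 9.98 p [680.8 -59.   65.1] yaw 75.7 r 145.5 ang 66.82 F [-1.  -4.5  1.3] j [-0.09  0.57  1.59 -0.    0.98 -1.41] op 0.2
```

{"op": "carry_out", "data": {
  "deltas": [
    {"claw": 0, "dx": -3, "dy": 0, "dz": 0, "twist": 0},
    {"claw": 0, "dx": -8, "dy": 0, "dz": 0, "twist": 0},
    {"claw": 0, "dx": -10, "dy": 0, "dz": -10, "twist": 0},
    {"claw": 0, "dx": -10, "dy": 0, "dz": -35, "twist": 0},
    {"claw": 0, "dx": -10, "dy": 0, "dz": -70, "twist": 0}
  ]
}}

```text
clock: 10.4
eef_pos: [675.9, -68.6, 133.5]
ee_rot: [[0.248, 0.969, -0.004], [0.969, -0.248, 0.001], [-0.0, -0.004, -1.0]]
wrist_force: [1.2, 0.5, 0.5]
opening: 0.5
```

{"op": "carry_out", "data": {
  "deltas": [
    {"claw": 0, "dx": 0, "dy": 0, "dz": -30, "twist": 0},
    {"claw": 0, "dx": 0, "dy": 0, "dz": -70, "twist": 0},
    {"claw": 0, "dx": -30, "dy": 20, "dz": -75, "twist": 0},
    {"claw": 0, "dx": -65, "dy": 35, "dz": -75, "twist": 0},
    {"claw": 0, "dx": -100, "dy": 50, "dz": -75, "twist": 0}
  ]
}}

```text
clock: 10.82
eef_pos: [700.9, -178.6, 211.0]
ee_rot: [[0.246, 0.969, -0.001], [0.969, -0.246, 0.0], [0.0, -0.001, -1.0]]
wrist_force: [0.3, -0.2, -0.3]
opening: 0.6
```

```bash
python3 -c "
from ov import *
stat()
ov('pics/b2.png','scene',165,165,60,6.6*.66,[60,60],[86,78])
cv2.imwrite('pics/s2.png',cv2.cvtColor(snapshot('scene'),cv2.COLOR_RGB2BGR));cv2.imwrite('pics/t2.png',cv2.cvtColor(snapshot('top'),cv2.COLOR_RGB2BGR))
stat()"
```

```text
t 10.82 p [ 700.9 -178.6  211. ] yaw 75.7 r 221.7 ang 36.37 F [ 0.3 -0.2 -0.3] j [-0.25  0.49  1.37  0.    1.28 -1.57] op 0.6
t 10.97 p [ 699.7 -180.5  208.9] yaw 75.5 r 222.2 ang 35.82 F [-0.4  0.8  0.3] j [-0.25  0.49  1.38 -0.    1.28 -1.57] op 0.6
```

View pics/b2.png

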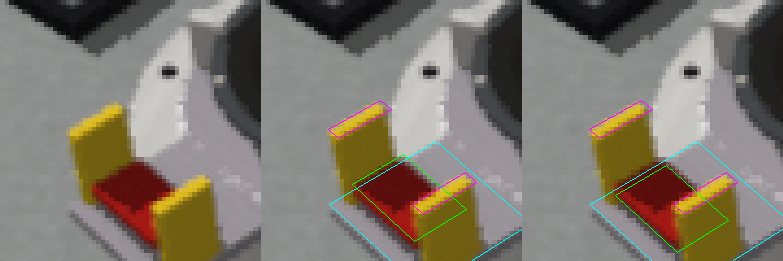

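View pics/t2.png

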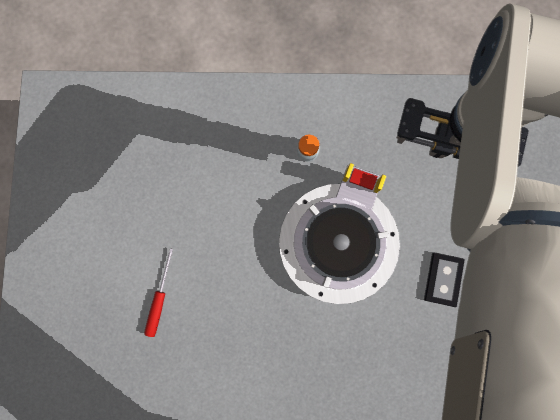

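View pics/s2.png

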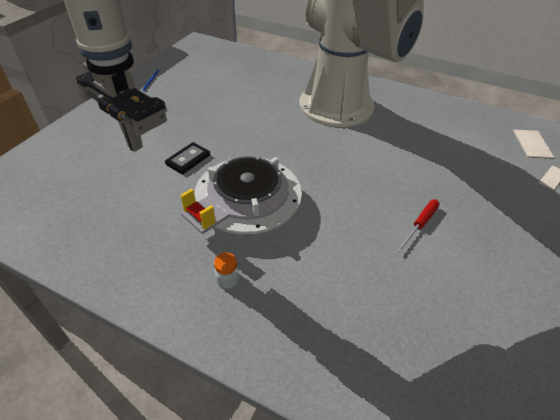

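The plate outline matches 60° with the plunger up, rather than 8 mm lower. The jar, cassette and screwdriver are at their starting pixels, and the arm is clear.

```bash
python3 -c "
from h import *
print(hand_in());stat()"
```

```text
the job is handed in; nothing more can be done
None
the job is handed in; nothing more can be done
```

The table was turned one hole, 60° counter-clockwise, with the plunger back up in the next hole. I handed the job in at about 11 s; no verdict was reported.

**What I did:** I pressed the red plate to its stop with the closed fingertips, at about 10.7 N. I turned the table to about 28° with the plate held down, where friction on the plate seemed to do most of the turning. Then I lifted clear and pushed the leading yellow ear slowly until the table locked. I backed off and raised the arm well away.

**Last checks:**
- **Lock:** a further 1.5 mm push moved the fingers only about 0.5 mm and the force held at about 4.5 N, so the pin was in the hole.
- **Angle and plunger:** the camera overlay of the ears and arm fits 60°, and the plate outline fits the raised height of 86 mm rather than 78 mm. This is good to about one pixel, roughly 3 mm.
- **Bystanders and loudspeaker:** by eye, the jar, cassette and screwdriver are where they were in the first pictures. I saw no sign of contact with the loudspeaker.

**One disagreement:** the closed fingertips end about 27 mm above the reported TCP. The plate was touched at a TCP height of about 58 mm, where I expected 86 mm. I found this from the pictures and by feel, and took it into account.

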